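# One click up on the sound box, then start

## Task

With a fingertip, roll the knurled metal wheel on top of the wooden sound box towards the blue button by exactly one click, so that its red stripe settles at the next pair of white dots. Then press the blue button all the way down, let it come back up and move clear. Do not move or lift the figurine, the crystal or the oil bottle.

Things in the scene. Friction and masses are not known exactly. Their poses are not given: they have to be found in the camera images.
- soundbox: Sound box fixed to the table, dark wood, 130 mm (its x) by 240 mm (its y) by 70 mm high, flat top at 70 mm. Origin at the centre of its underside; z up. The button lies towards its +y end, the wheel in the middle of its top.
- wheel_top (a point): Crest of the knurled metal wheel, 86 mm above the table, above the box's origin; fixed to the box. Wheel 60 mm in diameter, 26 mm wide, axle along the box's x, 30 mm below this point; only its top 16 mm stands out. Press a fingertip on the crest and drag along the box's y: 21 mm per click, about 2 N at the rim. Sprung: yields down from 4.5 N, 5 mm at 12 N.
- wheel (a joint): Turning angle of the wheel, rad. Growing = the crest moves towards the box's +y (towards the button). It has three detents at -0.7, 0 and +0.7, into which it snaps by itself from less than about 0.3 either side; end stops at about +-0.82. It starts at rest at -0.7 or at 0; one click towards the button is +0.7.
- stripe (a point): Middle of the red stripe across the wheel's rim, 30 mm from the axle; it stands on the crest at joint value 0. Pairs of small white dots on the box, either side of the wheel, mark where it stands in the three detents.
- start_top (a point): Centre of the top face of the round blue button (30 mm diameter), 78 mm from the wheel's centre towards the box's +y; pressed straight down, moves with the button.
- start (a joint): Travel of the blue button, m: 0 up, 0.006 fully down (about 5 N); springs back when let go.
- figurine: Black standing figurine with a gold collar, 115 mm tall, 52 mm base; loose bystander. Origin at the centre of its underside.
- crystal: Aqua green crystal, pointed, 78 mm tall, 56 mm wide; loose bystander. Origin at the centre of its underside.
- oilbottle: Small amber bottle with white cap, 75 mm tall, 28 mm diameter; loose bystander. Origin at the centre of its underside.

How it is judged:
On the way, in this order (a step that is already met when the one before it is completed fails the run):
1. the wheel sits one click further towards the button than at the start (distance of stripe from where it was at the start of the episode between 0.014 and 0.027 m and (value of joint wheel between -0.12 and 0.12 rad or value of joint wheel between 0.58 and 0.82 rad)), for 0.2 s.
2. the button is pressed down, the wheel still in its new click (all of step 1 and value of joint start above 0.0045 m), for 0.05 s.
At the end, for the whole second after the job is handed in: The wheel rests exactly one detent further towards the button than it began (within 0.12 rad), the button has been pressed at least 4.5 mm after that and is up again (within 1.5 mm), and the bystanders stand upright (all of step 1 and value of joint start below 0.0015 m and angle between each of figurine, crystal, oilbottle's own z axis and vertical below 0.2 rad); the robot touches nothing.
It fails at once if the figurine is moved more than 15 mm, lifted or knocked over (distance of figurine from where it was at the start of the episode above 0.015 m or angle between figurine's own z axis and vertical above 0.35 rad).
It fails at once if the crystal is moved more than 15 mm, lifted or knocked over (distance of crystal from where it was at the start of the episode above 0.015 m or angle between crystal's own z axis and vertical above 0.35 rad).
It fails at once if the oilbottle is moved more than 15 mm, lifted or knocked over (distance of oilbottle from where it was at the start of the episode above 0.015 m or angle between oilbottle's own z axis and vertical above 0.35 rad).
It also fails if it takes over 42 s, if anything falls off the work surface, if the arm or the gripper's body presses on something with over 40 N, if the wrist force passes 120 N, or if a joint passes its speed limit or range.

## Robot

A 7-joint arm with a two-finger parallel gripper is mounted at the origin on the work surface. World frame = base frame: x ahead of the robot, y to its left, z up, the work surface at z = 0. Lengths are in m, angles in rad, forces in N, time in s.
With the tool pointing down it reaches from about 0.4 to 0.875 m from the base axis. Payload 6.5 kg.
Tool frame: the origin (TCP) lies at the very end of the fingers, on their centre line; the grasp point (between the pads) lies 19 mm behind it; z points along the fingers, x is the direction in which the jaws open and shut, and the axes are right-handed (so a half turn about z gives the same grasp; the last joint's range is limited). The gripper opens to 88 mm and grips with 3 to 60 N. Pads are 18 mm wide; open, the fingers measure 123 mm over their backs; the gripper's body (75 mm by 187 mm) begins 45 mm behind the grasp point.
Start: joints at [1.152, 0.536, -0.004, 1.538, 0.003, 1.067, -0.071], TCP at [0.225, -0.61, 0.239] pointing down, gripper open.
Joint ranges: [-2.7, 2.7], [-0.37, 2.16], [-1.27, 1.26], [0.24, 2.4], [-1.31, 4.45], [0.19, 1.91], [-2.76, 2.76]. Speed limits (rad/s): [2.39, 2.39, 3.14, 3.14, 3.14, 3.14, 3.14].

## Interface

Orientations are given as a unit quaternion [w, x, y, z].
In Python, from workcell import monitor, viewer, order gives the robot as it stands. The module is installed in compiled form; this text tells all that it offers.
- The arm moves only by the tool move_arm, never from a script. Its argument "rows" is a list of rows, each an object with "translation": the shift along the tool's x, y, z each as a share of 0.05 m, from -1 to 1, a list of three; "dr": the turn, a rotation vector about the tool's x, y, z each as a share of 4 degrees, from -1 to 1, a list of three; "hand": the opening, from 0 (shut) to 1 (fully open). A call has 1 to 10 rows; each row shifts and turns the pose as measured when the row begins, along the tool's axes as they then stand; what a row does not reach is not made up. A row lasts 1/8 s, in which the tool goes at most 62.5 mm and 10.7 degrees, less where a joint would pass 70% of its speed; a pose out of reach is approached as far as the arm can. A call with a number of a shift or a turn outside -1 to 1 is refused whole. A call with a gripper value outside its range is refused whole. The fingers move at their own pace and stop on an object; the grip force is fixed at half the most. Time passes only in rows, so rows that do not move let the fingers close. It gives the time, the measured TCP pose, the force and the opening at its end, in the units of the state.
- monitor.sense(): the state, without advancing time (a new reading comes with each control period).
- viewer.get_image(name): name is "side" or "top" or "wrist"; returns the picture (384x512x3 uint8, red, green, blue); there is no depth.
- viewer.get_calibration(name): a dict with "K" (3x3 intrinsics, pixels), "extrinsics" (4x4, takes a point from camera to world coordinates); the wrist camera has in their place "T_tool_cam" (4x4, takes a point from camera to tool coordinates, whose origin is the TCP and whose axes are the tool frame's). Camera axes: x right, y down, z forward; pixel columns grow to the right and rows downward; lengths in m; the calibration is good to about 2 mm. A picture is of the moment at which its call begins: read the wrist's pose just before it. get_calibration takes no time and is no camera call.
- order.finish_job(): hands the job in, once; it reports no verdict.
The state is a dict: "time_s": time; "joints": joint angles; "qvel": joint speeds; "effort": joint torques, N m; "tool_pos": TCP position; "tool_rot": TCP orientation; "ft_force": force on the tool from outside, world axes, zero at the start; "ft_torque": the same for the moment, N m; "opening": finger opening in m.
Only numpy, scipy, OpenCV 4.12 (cv2) and the standard library are available. Lean on these libraries where they do the work, as an engineer would, in place of code of your own. Each camera call takes 0.05 s, during which the arm holds its last target. There are 200 camera calls.

## Working session

There is one attempt and no reset: what is moved stays moved. The work goes in short steps, Python scripts to look and compute and a tool call to move; the robot and the scene stay as the last step left them, time stands still between calls to the robot, and variables do not carry over. Pictures are saved under pics/ and viewed, about 8 in all and at most 12, crops included, and the job is handed in when it is done.

Besides the shell and the picture viewer there is one more tool, called after "Request:" as name(argument=value, ...), one argument or row to a line, values as JSON. move_arm: Moves the arm, as the interface text tells. Its arguments: {"type":"object","properties":{"rows":{"type":"array"}},"required":["rows"]}

```bash
mkdir -p pics; python3 - <<'E'
from workcell import monitor, viewer
import cv2,numpy as np
s=monitor.sense();print(s['time_s'],s['tool_pos'],s['tool_rot'],s['opening'],s['ft_force'])
for n in ['top','side']:
    im=viewer.get_image(n);cv2.imwrite(f'pics/{n}0.png',im[:,:,::-1])
    c=viewer.get_calibration(n);print(n,np.round(c['K'],1).tolist(),np.round(c['extrinsics'],3).tolist())
print(viewer.get_calibration('wrist'))
E
```

```text
0.0 [ 0.22437534 -0.60939847  0.2378243 ] [-4.39432412e-04  8.20251147e-01 -5.72002878e-01 -7.55630582e-04] 0.08766091870654283 [-0.26183487 -0.57043254 -0.69715259]
top [[499.4, 0.0, 255.9], [0.0, 499.4, 191.8], [0.0, 0.0, 1.0]] [[-0.016, -0.99, 0.138, 0.445], [-0.999, 0.02, 0.025, -0.011], [-0.028, -0.138, -0.99, 0.983], [0.0, 0.0, 0.0, 1.0]]
side [[443.4, 0.0, 260.4], [0.0, 443.4, 195.1], [0.0, 0.0, 1.0]] [[0.98, -0.11, 0.164, 0.437], [-0.198, -0.555, 0.808, -0.715], [0.002, -0.824, -0.566, 0.579], [0.0, 0.0, 0.0, 1.0]]
{'K': array([[314.00790671,   0.        , 253.18492167],
       [  0.        , 314.00790671, 192.49165216],
       [  0.        ,   0.        ,   1.        ]]), 'T_tool_cam': array([[ 9.99999492e-01,  3.95321036e-04,  9.26911604e-04,
         1.20910914e-03],
       [-6.36624666e-04,  9.60863388e-01,  2.77021921e-01,
        -7.22514574e-02],
       [-7.81122831e-04, -2.77022371e-01,  9.60863152e-01,
        -1.46937437e-01],
       [ 0.00000000e+00,  0.00000000e+00,  0.00000000e+00,
         1.00000000e+00]])}
```

View pics/top0.png

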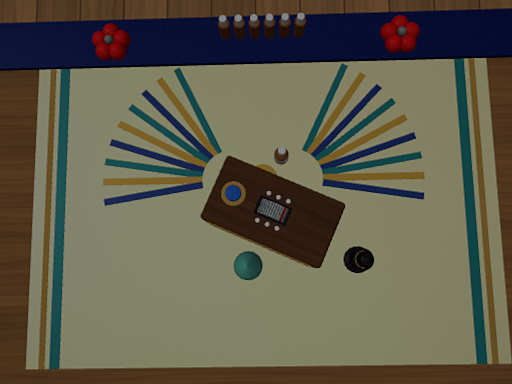

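View pics/side0.png

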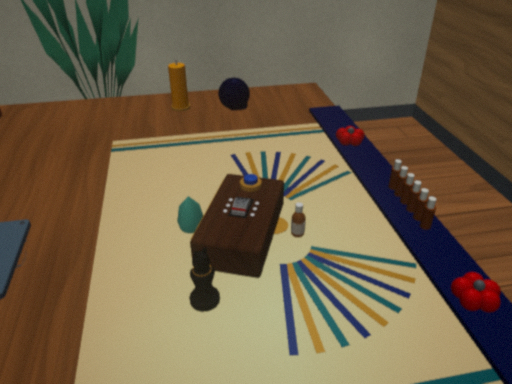

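The top view shows the box centred near (273,210), the blue button at (233,193) and the wheel at (272,209). The red stripe, near (284,214), is on the side away from the button. The crystal is at (248,265), the bottle at (281,155) and the figurine at (359,260). The side view agrees.

```bash
cat > h.py <<'E'
from workcell import monitor, viewer
import cv2,numpy as np
from scipy.spatial.transform import Rotation as R
def ray(K,E,uv,z):
    d=E[:3,:3]@np.linalg.inv(K)@np.array([uv[0],uv[1],1.]);o=E[:3,3]
    return o+d*(z-o[2])/d[2]
def blobs(m,amin=3):
    n,l,st,c=cv2.connectedComponentsWithStats(m.astype(np.uint8))
    return [(tuple(np.round(c[i],1)),int(st[i,4])) for i in range(1,n) if st[i,4]>=amin]
def pose(s):
    T=np.eye(4);q=s['tool_rot'];T[:3,:3]=R.from_quat([q[1],q[2],q[3],q[0]]).as_matrix();T[:3,3]=s['tool_pos'];return T
E
python3 - <<'E'
from h import *
im=cv2.imread('pics/top0.png');c=viewer.get_calibration('top');K,E=c['K'],c['extrinsics']
cr=im[140:290,190:390];cv2.imwrite('pics/crop.png',cv2.resize(cr,None,fx=4,fy=4,interpolation=cv2.INTER_CUBIC))
h=cv2.cvtColor(cr,cv2.COLOR_BGR2HSV);H,S,V=cv2.split(h)
off=np.array([190,140])
for n,m,z in [('blue',(H>100)&(H<120)&(S>170)&(V>100),.08),('white',(S<60)&(V>150),.07),('red',((H<8)|(H>172))&(S>130)&(V>110),.082),('crystal',(H>70)&(H<95)&(S>80)&(V>50),.03)]:
    for b,a in blobs(m): 
        p=np.array(b)+off; print(n,p,a,np.round(ray(K,E,p,z),4))
for n,p,z in [('fig',(359,260),.06),('bottle',(281,152),.07),('cryst',(248,265),.04)]: print(n,ray(K,E,p,z))
E
```

```text
blue [232.4 192.4] 169 [0.5712 0.0549 0.08  ]
crystal [215.4 145.4] 76 [0.6716 0.091  0.03  ]
crystal [307.  144.6] 61 [ 0.6691 -0.0878  0.03  ]
crystal [329.8 148.9] 188 [ 0.6596 -0.1317  0.03  ]
crystal [198.  154.3] 121 [0.6546 0.1251 0.03  ]
crystal [356.6 166. ] 411 [ 0.6247 -0.182   0.03  ]
crystal [195.3 173. ] 61 [0.6177 0.1304 0.03  ]
crystal [246.8 265.5] 568 [0.4382 0.0327 0.03  ]
fig [ 0.44498528 -0.173254    0.06      ]
bottle [ 0.64672807 -0.03581258  0.07      ]
cryst [0.43913704 0.03002301 0.04      ]
```

View pics/crop.png

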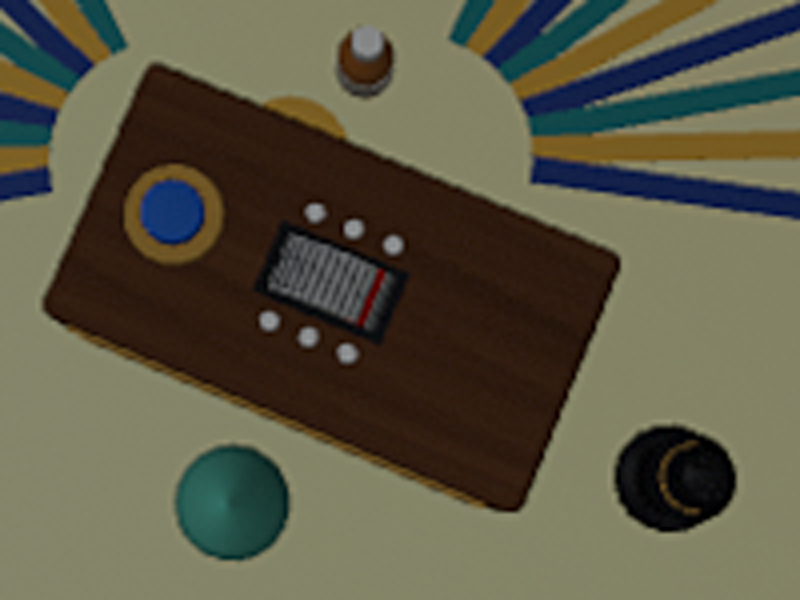

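```bash
python3 - <<'E'
from h import *
c=viewer.get_calibration('top');K,E=c['K'],c['extrinsics']
f=lambda u,v,z:ray(K,E,((u+.5)/4-.5+190,(v+.5)/4-.5+140),z)
D=np.array([f(*p,.07) for p in [(316,212),(353,228),(393,245),(269,321),(308,337),(347,353)]])
w=D.mean(0);y=(D[[0,3]]-D[[2,5]]).sum(0);y/=np.linalg.norm(y);x=D[:3].mean(0)-D[3:].mean(0);x/=np.linalg.norm(x)
b=f(172,211,.078);print('wheel',w,'y',y,np.degrees(np.arctan2(y[1],y[0])),'x',np.degrees(np.arctan2(x[1],x[0])))
print('button',b,np.linalg.norm(b[:2]-w[:2]),np.degrees(np.arctan2(*(b-w)[1::-1])))
# plan: rows to above wheel start, rotate tool x to -y
s=monitor.sense();T=pose(s);tx=T[:3,0];print('toolx',np.degrees(np.arctan2(tx[1],tx[0])))
tgt=w-y*0.0105;tgt[2]=.20
print(tgt)
yaw=((np.degrees(np.arctan2(-y[1],-y[0]))-np.degrees(np.arctan2(tx[1],tx[0]))+180)%360-180);print('turn',yaw)
N=16;M=T[:3,:3].copy();step=(tgt-T[:3,3])/N
for i in range(N):
    a=-yaw/N; print(np.round(M.T@step/.05,2).tolist(),round(a/4,2)); M=M@R.from_rotvec([0,0,np.radians(a)]).as_matrix()
E
```

```text
wheel [ 0.53801175 -0.01747097  0.07      ] y [0.40635525 0.91371517 0.        ] 66.02391797128496 x -24.03000207835413
button [0.57146929 0.05467869 0.078     ] 0.07952974360104752 65.12170377385331
toolx -69.78167099047363
[ 0.53374502 -0.02706498  0.2       ]
turn -44.19441103824141
[-0.55, -0.61, 0.05] 0.69
[-0.58, -0.59, 0.05] 0.69
[-0.61, -0.56, 0.05] 0.69
[-0.63, -0.53, 0.05] 0.69
[-0.66, -0.5, 0.05] 0.69
[-0.68, -0.47, 0.05] 0.69
[-0.7, -0.43, 0.05] 0.69
[-0.72, -0.4, 0.05] 0.69
[-0.74, -0.36, 0.05] 0.69
[-0.76, -0.33, 0.05] 0.69
[-0.77, -0.29, 0.05] 0.69
[-0.78, -0.25, 0.05] 0.69
[-0.8, -0.21, 0.05] 0.69
[-0.81, -0.18, 0.05] 0.69
[-0.81, -0.14, 0.05] 0.69
[-0.82, -0.1, 0.05] 0.69
```

Request:
move_arm(
  rows=[
    {"translation":[-0.55,-0.61,0.05],"dr":[0,0,0.69],"hand":0},
    {"translation":[-0.58,-0.59,0.05],"dr":[0,0,0.69],"hand":0},
    {"translation":[-0.61,-0.56,0.05],"dr":[0,0,0.69],"hand":0},
    {"translation":[-0.63,-0.53,0.05],"dr":[0,0,0.69],"hand":0},
    {"translation":[-0.66,-0.5,0.05],"dr":[0,0,0.69],"hand":0},
    {"translation":[-0.68,-0.47,0.05],"dr":[0,0,0.69],"hand":0},
    {"translation":[-0.7,-0.43,0.05],"dr":[0,0,0.69],"hand":0},
    {"translation":[-0.72,-0.4,0.05],"dr":[0,0,0.69],"hand":0},
  ],
)

```text
time_s: 1.1
tool_pos: [0.3821, -0.3116, 0.2148]
tool_rot: [-0.0, -0.689, 0.725, 0.003]
ft_force: [0.5, -0.5, -0.1]
opening: 0.0101
```

```bash
cat > plan.py <<'E'
from h import *
import sys
# args: target x y z, rows
w=np.array([.538,-.0175,.07]);tgt=np.array([float(v) for v in sys.argv[1:4]]);N=int(sys.argv[4])
s=monitor.sense();T=pose(s);tx,tz=T[:3,0],T[:3,2]
print(s['time_s'],np.round(T[:3,3],4),'tz',np.round(tz,3),'F',np.round(s['ft_force'],2),'open',s['opening'],'j7',s['joints'][6])
Y=np.radians(65.6);G=np.column_stack([[-np.cos(Y),-np.sin(Y),0],[-np.sin(Y),np.cos(Y),0],[0,0,-1]])
rv=R.from_matrix(T[:3,:3].T@G).as_rotvec();print('turn shares',np.round(np.degrees(rv)/4,2))
M=T[:3,:3];step=(tgt-T[:3,3])/N
for i in range(N): print(np.round(M.T@step/.05,3).tolist(),np.round(np.degrees(rv)/4/N,2)); M=M@R.from_rotvec(rv/N).as_matrix()
E
python3 plan.py .5337 -.0271 .18 9
```

```text
1.1 [ 0.3821 -0.3116  0.2148] tz [-0.004  0.004 -1.   ] F [ 0.49 -0.45 -0.11] open 0.010148107356818255 j7 -1.042229051516144
turn shares [0.07 0.04 5.36]
[-0.649, -0.304, 0.078] [0.01 0.   0.6 ]
[-0.661, -0.277, 0.078] [0.01 0.   0.6 ]
[-0.672, -0.249, 0.078] [0.01 0.   0.6 ]
[-0.681, -0.221, 0.078] [0.01 0.   0.6 ]
[-0.69, -0.192, 0.078] [0.01 0.   0.6 ]
[-0.697, -0.163, 0.078] [0.01 0.   0.6 ]
[-0.704, -0.134, 0.078] [0.01 0.   0.6 ]
[-0.709, -0.105, 0.078] [0.01 0.   0.6 ]
[-0.712, -0.075, 0.077] [0.01 0.   0.6 ]
```

Request:
move_arm(
  rows=[
    {"translation":[-0.65,-0.3,0.08],"dr":[0.01,0,0.6],"hand":0},
    {"translation":[-0.66,-0.28,0.08],"dr":[0.01,0,0.6],"hand":0},
    {"translation":[-0.67,-0.25,0.08],"dr":[0.01,0,0.6],"hand":0},
    {"translation":[-0.68,-0.22,0.08],"dr":[0.01,0,0.6],"hand":0},
    {"translation":[-0.69,-0.19,0.08],"dr":[0.01,0,0.6],"hand":0},
    {"translation":[-0.7,-0.16,0.08],"dr":[0.01,0,0.6],"hand":0},
    {"translation":[-0.7,-0.13,0.08],"dr":[0.01,0,0.6],"hand":0},
    {"translation":[-0.71,-0.1,0.08],"dr":[0.01,0,0.6],"hand":0},
    {"translation":[-0.71,-0.08,0.08],"dr":[0.01,0,0.6],"hand":0},
    {"translation":[0,0,0],"dr":[0,0,0],"hand":0},
  ],
)

```text
time_s: 2.35
tool_pos: [0.5378, -0.014, 0.176]
tool_rot: [0.0, -0.537, 0.843, 0.002]
ft_force: [-0.5, -0.5, 0.3]
opening: 0.0003
```

```bash
python3 plan.py .5337 -.0271 .12 4; python3 - <<'E'
from h import *
T=pose(monitor.sense());im=viewer.get_image('wrist');cv2.imwrite('pics/w1.png',im[:,:,::-1])
E
```

```text
2.35 [ 0.5378 -0.014   0.176 ] tz [-0.002  0.004 -1.   ] F [-0.46 -0.54  0.27] open 0.00025871960619185726 j7 -2.1033509040753406
turn shares [ 0.05  0.04 -0.15]
[0.069, -0.01, 0.28] [ 0.01  0.01 -0.04]
[0.068, -0.01, 0.28] [ 0.01  0.01 -0.04]
[0.068, -0.009, 0.28] [ 0.01  0.01 -0.04]
[0.068, -0.009, 0.28] [ 0.01  0.01 -0.04]
```

View pics/w1.png

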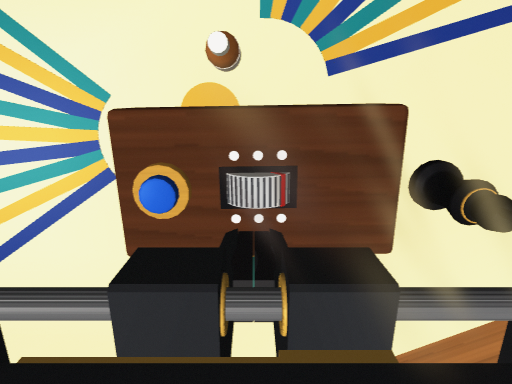

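The wrist view shows three dots on each side of the wheel, at (234/258/282,156) and (236/259/281,218). The red stripe is at the pair nearest the right, and the button is at (159,195).

```bash
python3 - <<'E'
from h import *
c=viewer.get_calibration('wrist');E=pose(monitor.sense())@c['T_tool_cam'];K=c['K']
D=np.array([ray(K,E,p,.07) for p in [(234,156),(258,156),(282,156),(236,218),(259,218),(281,218)]])
w=D.mean(0);y=(D[[0,3]]-D[[2,5]]).sum(0);x=D[:3].mean(0)-D[3:].mean(0)
b=ray(K,E,(159,195),.078)
print(w,np.degrees(np.arctan2(y[1],y[0])),np.degrees(np.arctan2(x[1],x[0])),b,np.linalg.norm((b-w)[:2]))
E
python3 plan.py .5337 -.0271 .095 4
```

```text
[ 0.53851745 -0.02169355  0.07      ] 64.94971991805012 -24.205665326306583 [0.56934768 0.05323433 0.078     ] 0.08102277200659944
2.4 [ 0.5371 -0.0161  0.176 ] tz [-0.003  0.003 -1.   ] F [-0.07 -0.24 -0.67] open 0.0004275280169625669 j7 -2.1023311072173265
turn shares [ 0.05  0.02 -0.17]
[0.058, -0.01, 0.405] [ 0.01  0.01 -0.04]
[0.058, -0.009, 0.405] [ 0.01  0.01 -0.04]
[0.058, -0.008, 0.405] [ 0.01  0.01 -0.04]
[0.057, -0.008, 0.405] [ 0.01  0.01 -0.04]
```

Request:
move_arm(
  rows=[
    {"translation":[0.07,-0.01,0.4],"dr":[0.01,0.01,-0.04],"hand":0},
    {"translation":[0.07,-0.01,0.4],"dr":[0.01,0.01,-0.04],"hand":0},
    {"translation":[0.07,-0.01,0.4],"dr":[0.01,0,-0.04],"hand":0},
    {"translation":[0.06,-0.01,0.4],"dr":[0.01,0,-0.04],"hand":0},
    {"translation":[0,0,0],"dr":[0,0,0],"hand":0},
  ],
)

```text
time_s: 3.02
tool_pos: [0.5301, -0.0373, 0.0942]
tool_rot: [-0.002, -0.539, 0.843, -0.001]
ft_force: [-0.1, 0.0, 1.1]
opening: 0.0005
```

```bash
python3 plan.py .534 -.029 .086 3; python3 plan.py .534 -.029 .086 1
```

```text
3.025 [ 0.5301 -0.0373  0.0942] tz [-0.003 -0.004 -1.   ] F [-0.07  0.05  1.06] open 0.00046840221854541644 j7 -2.0818030845200557
turn shares [ 0.02 -0.06 -0.11]
[-0.061, -0.0, 0.054] [ 0.01 -0.02 -0.04]
[-0.061, -0.0, 0.054] [ 0.01 -0.02 -0.04]
[-0.061, -0.001, 0.054] [ 0.01 -0.02 -0.04]
3.025 [ 0.5301 -0.0373  0.0942] tz [-0.003 -0.004 -1.   ] F [-0.07  0.05  1.06] open 0.00046840221854541644 j7 -2.0818030845200557
turn shares [ 0.02 -0.06 -0.11]
[-0.184, -0.001, 0.163] [ 0.02 -0.06 -0.11]
```

Request:
move_arm(
  rows=[
    {"translation":[-0.18,0,0.1],"dr":[0.02,-0.06,-0.1],"hand":0},
    {"translation":[0,0,0.04],"dr":[0,0,0],"hand":0},
    {"translation":[0,0,0.04],"dr":[0,0,0],"hand":0},
  ],
)

```text
time_s: 3.4
tool_pos: [0.5353, -0.0293, 0.0866]
tool_rot: [0.001, -0.541, 0.841, -0.001]
ft_force: [0.8, -0.1, -0.3]
opening: 0.0005
```

```bash
python3 plan.py .534 -.029 .086 1
```

```text
3.4 [ 0.5353 -0.0293  0.0866] tz [ 0.003 -0.    -1.   ] F [ 0.81 -0.07 -0.3 ] open 0.0004884543255951343 j7 -2.089056813398761
turn shares [-0.05  0.02 -0.01]
[0.005, 0.026, 0.013] [-0.05  0.02 -0.01]
```

Request:
move_arm(
  rows=[
    {"translation":[0,0.02,0.05],"dr":[0,0,0],"hand":0},
    {"translation":[0,0,0.03],"dr":[0,0,0],"hand":0},
  ],
)

```text
time_s: 3.65
tool_pos: [0.5356, -0.0291, 0.0837]
tool_rot: [0.002, -0.541, 0.841, -0.002]
ft_force: [-2.2, 0.2, 5.8]
opening: 0.0005
```

Request:
move_arm(
  rows=[
    {"translation":[0,0,0.04],"dr":[0,0,0],"hand":0},
    {"translation":[-0.07,0,0.01],"dr":[0,0,0],"hand":0},
    {"translation":[-0.07,0,0],"dr":[0,0,0],"hand":0},
  ],
)

```text
time_s: 4.03
tool_pos: [0.5381, -0.0234, 0.0829]
tool_rot: [0.002, -0.541, 0.841, -0.002]
ft_force: [-2.6, 0.3, 8.5]
opening: 0.0004
```

Request:
move_arm(
  rows=[
    {"translation":[-0.08,0,0],"dr":[0,0,0],"hand":0},
    {"translation":[-0.08,0,0],"dr":[0,0,0],"hand":0},
  ],
)

```text
time_s: 4.28
tool_pos: [0.5414, -0.0159, 0.0841]
tool_rot: [0.002, -0.541, 0.841, -0.002]
ft_force: [-1.9, 2.3, 6.6]
opening: 0.0001
```

```bash
python3 plan.py .5425 -.010 .083 1; python3 - <<'E'
from h import *
im=viewer.get_image('wrist')[100:260,130:330,::-1];cv2.imwrite('pics/w2.png',cv2.resize(im,None,fx=3,fy=3,interpolation=cv2.INTER_CUBIC))
E
```

```text
4.275 [ 0.5414 -0.0159  0.0841] tz [ 0.005 -0.002 -1.   ] F [-1.9   2.26  6.55] open 0.00013144556153883198 j7 -2.1165721931729276
turn shares [-0.08  0.01 -0.03]
[-0.117, 0.03, 0.021] [-0.08  0.01 -0.03]
```

View pics/w2.png

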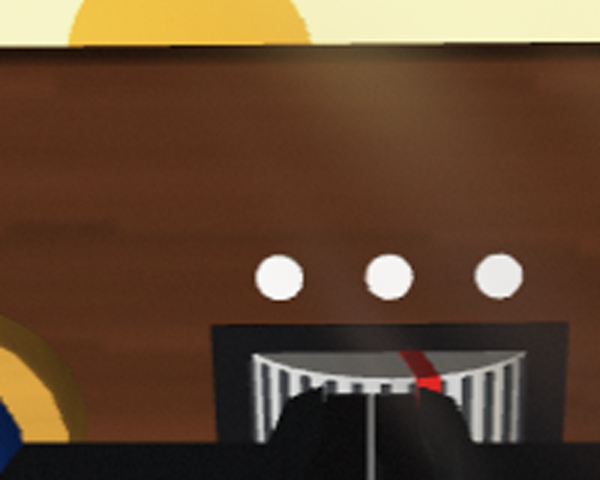

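The fingertip is driving the wheel: the stripe is at x≈430, with the middle dot at 389 and the old dot at 499. About 6–7 mm is left.

Request:
move_arm(
  rows=[
    {"translation":[-0.07,0,0.01],"dr":[0,0,0],"hand":0},
    {"translation":[-0.05,0,0],"dr":[0,0,0],"hand":0},
    {"translation":[0,0,-0.15],"dr":[0,0,0],"hand":0},
    {"translation":[0,0,-0.5],"dr":[0,0,0],"hand":0},
    {"translation":[0,0,-0.5],"dr":[0,0,0],"hand":0},
    {"translation":[0,0,0],"dr":[0,0,0],"hand":0},
  ],
)

```text
time_s: 5.08
tool_pos: [0.5435, -0.0086, 0.1442]
tool_rot: [0.002, -0.542, 0.841, -0.002]
ft_force: [0.3, 0.3, -0.8]
opening: 0.0001
```

```bash
python3 plan.py .5705 .054 .105 4; python3 - <<'E'
from h import *
T=pose(monitor.sense());im=viewer.get_image('wrist');cv2.imwrite('pics/w3.png',im[:,:,::-1])
c=viewer.get_calibration('wrist');E=T@c['T_tool_cam']
h,s,v=cv2.split(cv2.cvtColor(im,cv2.COLOR_RGB2HSV));m=(h>104)&(h<120)&(s>170)&(v>100);m[:100]=0
for b,a in blobs(m,300): print(b,a,ray(c['K'],E,b,.078))
E
```

```text
5.075 [ 0.5435 -0.0086  0.1442] tz [ 0.006 -0.    -1.   ] F [ 0.26  0.29 -0.82] open 0.00010829756251932808 j7 -2.1151835400278087
turn shares [-0.07  0.03 -0.01]
[-0.34, 0.008, 0.197] [-0.02  0.01 -0.  ]
[-0.34, 0.007, 0.196] [-0.02  0.01 -0.  ]
[-0.34, 0.007, 0.196] [-0.02  0.01 -0.  ]
[-0.341, 0.007, 0.196] [-0.02  0.01 -0.  ]
(np.float64(154.2), np.float64(212.7)) 1300 [0.56984393 0.05748436 0.078     ]
(np.float64(14.0), np.float64(247.7)) 426 [0.58876984 0.16608112 0.078     ]
```

View pics/w3.png

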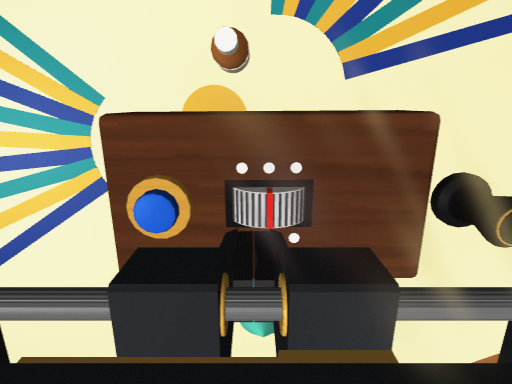

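The stripe now stands at (269,208), in line with the middle dots at (269,168). The wheel has moved one click. Next is the button.

Request:
move_arm(
  rows=[
    {"translation":[-0.34,0.01,0.2],"dr":[-0.02,0.01,0],"hand":0},
    {"translation":[-0.34,0.01,0.2],"dr":[-0.02,0.01,0],"hand":0},
    {"translation":[-0.34,0.01,0.2],"dr":[-0.02,0.01,0],"hand":0},
    {"translation":[-0.34,0.01,0.2],"dr":[-0.02,0.01,0],"hand":0},
    {"translation":[0,0,0],"dr":[0,0,0],"hand":0},
  ],
)

```text
time_s: 5.75
tool_pos: [0.5684, 0.0608, 0.0961]
tool_rot: [-0.004, -0.543, 0.84, 0.003]
ft_force: [0.0, -0.6, 0.4]
opening: 0.0003
```

```bash
python3 plan.py .5705 .055 .088 2
```

```text
5.75 [0.5684 0.0608 0.0961] tz [-0.009 -0.    -1.   ] F [ 0.03 -0.58  0.45] open 0.00030210384387599774 j7 -2.237593537021499
turn shares [ 0.12 -0.06  0.04]
[0.044, -0.044, 0.081] [ 0.06 -0.03  0.02]
[0.044, -0.044, 0.081] [ 0.06 -0.03  0.02]
```

Request:
move_arm(
  rows=[
    {"translation":[0.045,-0.045,0.08],"dr":[0.06,-0.03,0.02],"hand":0},
    {"translation":[0.045,-0.045,0.08],"dr":[0.06,-0.03,0.02],"hand":0},
    {"translation":[0,0,0.06],"dr":[0,0,0],"hand":0},
  ],
)

```text
time_s: 6.12
tool_pos: [0.5713, 0.0541, 0.0861]
tool_rot: [0.001, -0.541, 0.841, -0.0]
ft_force: [-9.3, -0.0, 28.6]
opening: 0.0004
```

Request:
move_arm(
  rows=[
    {"translation":[0,0,0.05],"dr":[0,0,0],"hand":0},
    {"translation":[0,0,0.05],"dr":[0,0,0],"hand":0},
  ],
)

```text
time_s: 6.38
tool_pos: [0.5713, 0.0541, 0.0861]
tool_rot: [0.001, -0.54, 0.841, -0.0]
ft_force: [-9.2, 1.7, 26.8]
opening: 0.0003
```

```bash
python3 - <<'E'
from h import *
a=viewer.get_image('wrist')[130:280,60:260,::-1];b=viewer.get_image('side')[150:300,180:330,::-1]
r=lambda i:cv2.resize(i,(400,400*i.shape[0]//i.shape[1]),interpolation=cv2.INTER_CUBIC)
A,B=r(a),r(b);B=B[:300];cv2.imwrite('pics/p.png',np.hstack([A,B]))
E
```

```text
(no output)
```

View pics/p.png

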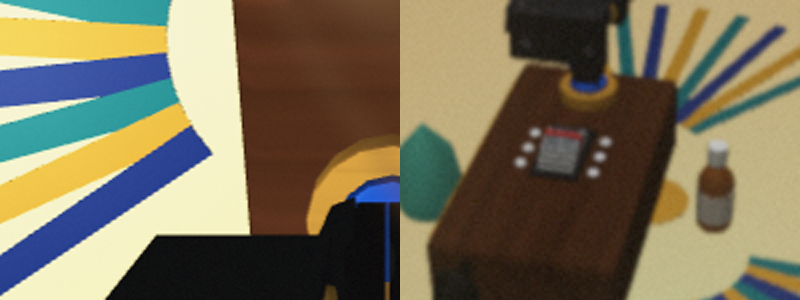

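The fingertips stand on the blue cap and the stripe is still at the crest. I'll back off in small steps to see whether the cap had bottomed out.

Request:
move_arm(
  rows=[
    {"translation":[0,0,-0.03],"dr":[0,0,0],"hand":0},
  ],
)

```text
time_s: 6.6
tool_pos: [0.5712, 0.054, 0.0887]
tool_rot: [0.002, -0.54, 0.842, -0.0]
ft_force: [-1.8, 2.7, 3.1]
opening: 0.0003
```

Request:
move_arm(
  rows=[
    {"translation":[0,0,-0.03],"dr":[0,0,0],"hand":0},
  ],
)

```text
time_s: 6.72
tool_pos: [0.5714, 0.0537, 0.0908]
tool_rot: [0.002, -0.54, 0.842, -0.0]
ft_force: [-0.2, 1.5, 2.0]
opening: 0.0004
```

Request:
move_arm(
  rows=[
    {"translation":[0,0,-0.03],"dr":[0,0,0],"hand":0},
  ],
)

```text
time_s: 6.85
tool_pos: [0.5716, 0.0533, 0.0924]
tool_rot: [0.002, -0.54, 0.842, -0.0]
ft_force: [-0.1, 0.7, 1.4]
opening: 0.0002
```

Request:
move_arm(
  rows=[
    {"translation":[0,0,-0.03],"dr":[0,0,0],"hand":0},
  ],
)

```text
time_s: 6.98
tool_pos: [0.5715, 0.0525, 0.0937]
tool_rot: [0.002, -0.539, 0.842, -0.001]
ft_force: [-0.6, 1.0, -0.0]
opening: 0.0007
```

The force falls gradually to zero over about 6 mm (z 0.087 to 0.093), like the button's spring. So the 28 N was the cap on its stop, fully down. Moving clear.

Request:
move_arm(
  rows=[
    {"translation":[0,0,-0.4],"dr":[0,0,0],"hand":0},
    {"translation":[0,0,-0.8],"dr":[0,0,0],"hand":0},
    {"translation":[-0.6,0,-0.8],"dr":[0,0,0],"hand":0},
    {"translation":[-0.8,0,-0.5],"dr":[0,0,0],"hand":0},
    {"translation":[-0.8,0,0],"dr":[0,0,0],"hand":0},
    {"translation":[-0.8,0,0],"dr":[0,0,0],"hand":0},
    {"translation":[0,0,0],"dr":[0,0,0],"hand":0},
    {"translation":[0,0,0],"dr":[0,0,0],"hand":0},
  ],
)

```text
time_s: 7.98
tool_pos: [0.6352, 0.1847, 0.2188]
tool_rot: [-0.002, -0.536, 0.844, -0.002]
ft_force: [0.0, 0.1, -1.2]
opening: 0.0005
```

```bash
python3 - <<'E'
from h import *
a=viewer.get_image('top')[140:290,190:390,::-1];b=viewer.get_image('side')[150:320,160:330,::-1]
A=cv2.resize(a,(440,330),interpolation=3);B=cv2.resize(b,(330,330),interpolation=3);cv2.imwrite('pics/end.png',np.hstack([A,B]))
s=monitor.sense();print(s['tool_pos'],s['ft_force'],s['qvel'])
E
```

```text
[0.63504191 0.1848747  0.21897147] [-0.56135446  0.51621077 -0.27115973] [ 0.00412328 -0.00724293  0.00062708 -0.00086143 -0.00069524  0.00228113
  0.00031082]
```

View pics/end.png

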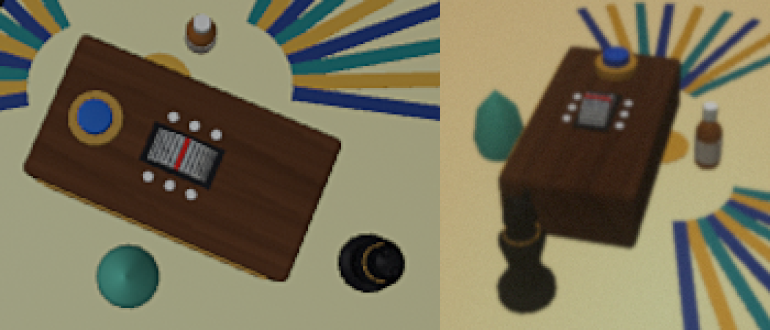

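The stripe sits between the middle dots (top crop, about (182,152)). The button is up, and all three bystanders stand where they were. Handing in.

```bash
python3 -c "
from workcell import order
print(order.finish_job())"
```

```text
the job is handed in; nothing more can be done
None
```

I rolled the wheel one click towards the button, pressed the button to its stop, let it come back up and moved clear. I then handed the job in at about 8 s; it gave no verdict.

- **Wheel:** With the fingers shut, I pressed on the crest with about 6–8 N and dragged it roughly 21 mm. The stripe started at the far dots (about -0.7). It lined up with the middle dots after the click and again in the last top picture.
- **Button:** The force reached about 28 N with the tip at z 0.086, well above the 5 N for full travel, so I checked it. Backing off, the force fell from 3.1 N at z 0.089 to zero near 0.093, so I took the 28 N to be the button on its stop. That is my reading of the forces, since I could not read the button's travel directly. It looks fully up in the last pictures.
- **Bystanders:** The figurine, crystal and oil bottle stand upright and look unmoved. The arm is about 0.15 m clear of the button and touches nothing.
- **Disagreement:** The top and wrist cameras differed by about 4 mm on the wheel's centre. I used the middle of the two.

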